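# Grease the rolling press bearing with a push-type grease gun

### The arm

A 6-joint arm with a two-finger parallel gripper is mounted at the origin on the work surface. World frame = base frame: x ahead of the robot, y to its left, z up, the work surface at z = 0. Lengths are in m, angles in degrees, forces in N, time in s.
With the tool pointing down it reaches from about 0.375 to 0.9 m from the base axis. Payload 3.1 kg.
Tool frame: the origin (TCP) lies at the very end of the fingers, on their centre line; the grasp point (between the pads) lies 19 mm behind it; z points along the fingers, y is the line along which they close (so a half turn about z gives the same grasp; the last joint's range is limited). The gripper opens to 87 mm and grips with 3 to 60 N. Pads are 19 mm wide; open, the fingers measure 117 mm over their backs; the gripper's body (75 mm by 190 mm) begins 51 mm behind the grasp point.
Start: joints at [59.845, 30.224, 82.088, -0, 67.689, -10.227], TCP at [0.213, 0.588, 0.223] pointing down, gripper open.
Joint ranges: [-176.69, 176.69], [-43.24, 126.21], [12.49, 139.97], [-82, 262], [0, 151.66], [-163.58, 163.58]. Speed limits (degrees/s): [159.86, 159.86, 180, 180, 180, 180].

### API

Orientations are given as a 3x3 rotation matrix whose columns are the frame's x, y, z axes.
In Python, from rig import bot gives the robot as it stands.
- The arm moves only by the tool move_arm, never from a script. Its argument "increments" is a list of rows, each an object with "xyz": the shift along the tool's x, y, z in mm, a list of three; "roll": the turn about the tool's z in rad; "grip": the opening in per cent of the stroke, from 0 (shut) to 100 (fully open). A call has 1 to 5 rows; each row shifts and turns the commanded pose from where the row before left it, along the tool's axes as they then stand; what a row does not reach is not made up. A row lasts 1/12 s, in which the tool goes at most 41.7 mm and 7.16 degrees, less where a joint would pass 70% of its speed; a pose out of reach is approached as far as the arm can. A call is refused whole if a number of a shift passes 41.7 or a number of a turn 0.125, either way. A call with a gripper value outside its range is refused whole. The fingers move at their own pace and stop on an object; the grip force is fixed at half the most. Time passes only in rows, so rows that do not move let the fingers close. It gives the time, the measured TCP pose, the force, the opening and the grip force at its end, in the units of the state.
- bot.read_state(): the state, without advancing time (a new reading comes with each control period).
- bot.capture(name): name is "side" or "top" or "wrist"; returns (picture, depth): 420x560x3 uint8, red, green, blue; 420x560 float32, m along the optical axis (not along the pixel's ray), 0 where there is no reading.
- bot.camera_model(name): a dict with "intrinsics" (3x3 intrinsics, pixels), "D" ([k1, k2, p1, p2, k3] as OpenCV has them; the pictures are not rectified), "rvec" (rotation vector, rad) and "tvec" (3), from world to camera coordinates, as OpenCV has them; the wrist camera has in their place "tool_from_camera" (4x4, takes a point from camera to tool coordinates, whose origin is the TCP and whose axes are the flange's). Camera axes: x right, y down, z forward; pixel columns grow to the right and rows downward; lengths in m; the calibration is good to about 2 mm. A picture is of the moment at which its call begins: read the wrist's pose just before it. camera_model takes no time and is no camera call.
- bot.hand_in(): hands the job in; it is judged then, once.
Trained networks look in the newest picture that a camera, given by its name, has taken for a name from the list of things; names that differ only in an ending like _2 or _b are one class to them, and where a whole thing is asked for, a point or a joint stands for the part that bears it (a point fixed in the world has none). Each returns a list of dicts, best first, with "conf" (0 to 1); they miss things now and then, are a little off and sometimes report something else, mostly with a low value. They report only what shows in the picture. A call takes as long as a camera call. They do not tell look-alikes from the thing itself.
- bot.spot_in(label, camera): "at" ([x, y, z] in m, in the coordinates of the camera as it stood for that picture, good to about 4 mm: the middle of the surface that is visible of it).
- bot.trace(label, camera): "mask" (420x560 bool, what is visible of it).
The state is a dict: "time_s": time; "joint_positions": joint angles; "qvel": joint speeds; "tau": joint torques, N m; "position": TCP position; "tcp_rot": TCP orientation; "force": force on the tool from outside, world axes, zero at the start; "moment": the same for the moment, N m; "opening": opening from 0.0 (shut) to 1.0 (fully open); "grasp_force": force on a finger pad.
Only numpy, scipy, OpenCV 4.12 (cv2) and the standard library are available. Lean on these libraries where they do the work, as an engineer would, in place of code of your own. Each camera call takes 0.05 s, during which the arm holds its last target. There are 200 camera calls.

### The job

Grease the bearing of the rolling press: take the red push-type grease gun out of the tool block, line it up with the tilted brass grease nipple on the press's bearing and press its coupler squarely onto the nipple until it snaps on. Then push the barrel on towards the nipple, against the gun's spring, to the end of its stroke, and finish while holding it there: in line with the nipple, still gripped and still pushed in. Do not disturb the other tools in the block, the rubber stamp on the press bed or the ink jar.

Things in the scene. Friction and masses are not known exactly. Their poses are not given: they have to be found in the camera images.
- gun: Push-type grease gun: red barrel 38 mm in diameter, 117 mm long, knurled steel front collar, dark rear cap; about 0.4 kg. Origin on its axis at the flat front shoulder, z along the barrel to the rear end. Starts upright, nozzle down in one of the block's holes, shoulder on the block's top. Grip across the barrel 25 to 110 mm behind the shoulder, at any yaw.
- coupler_mouth (a point): Centre of the open end of the brass coupler at the nozzle's tip (20 mm outside; mouth 17 mm, narrowing to a 10 mm bore 5.5 mm in). On the gun's axis, 62 mm ahead of the shoulder with the nozzle out; z as the gun's. Four sprung jaws in it give way at about 6 N of push and close behind the nipple's head; the mouth is then 14.4 mm past the nipple's tip.
- coupler_seat (a point): The end of the bore inside the coupler, 14.4 mm behind its mouth on the gun's axis; z axis as the gun's. It meets the nipple's tip when the coupler is snapped on; until it snaps it stays at least 4 mm off.
- nozzle (a joint): How far the nozzle is pushed back into the barrel, in m: 0 fully out, 0.016 at the end of the stroke. A spring pushes it out with 9 N at 0, rising to 17 N at the end, so the coupler snaps on before the barrel starts to move over the nozzle.
- tool_block: Wooden tool block, 75 mm (x) by 225 mm (y) by 70 mm high, fixed; origin at the centre of its underside, z up. Three holes of 27 mm diameter right through, in a row along its y axis at -75, 0 and +75 mm; the gun stands in one of them.
- nipple_tip (a point): Top of the brass grease nipple (round head 8 mm, neck 4.4 mm) standing 21 mm proud of the round steel bearing (60 mm diameter, red end cap), 32 mm outside the press's left cheek. z is the nipple's axis, pointing out; it leans 0.2 to 0.65 rad from vertical towards the press's front (-x). y is the press's y. The bearing is clamped and does not turn.
- press: Table-top rolling press, fixed: green cheeks 22 mm thick, tops 205 mm high with screw heads up to 219 mm; rollers; aluminium bed 500 (x) by 270 mm (y), top at 95 mm. Origin at the centre of the underside, x along the bed away from the robot, y along the rollers to the bearing with the nipple. A star handle on the other side is 245 mm high.
- nut_driver: Nut driver with a yellow round handle 31 mm in diameter standing 75 mm out of another hole of the block; origin on its axis at the block's top. To be left alone.
- gouge: Gouge with a brown turned wooden handle 32 mm in diameter standing 68 mm out of the third hole; origin on its axis at the block's top. To be left alone.
- stamp: Rubber stamp, wooden block 55 by 40 mm with a dark turned handle, 68 mm high, standing on the front of the press's bed; origin at the centre of its underside. To be left alone.
- ink_jar: Glass ink jar with a black cap, 60 mm diameter, 65 mm high, standing on the bench; origin at the centre of its underside. To be left alone.
Things that resemble listed ones, but are neither listed nor needed, are in the scene too. Leave any green look-alike of the gun alone. Several things look just like the tool_block: the one meant starts nearest to the robot's base.

How it is judged:
By the outcome, as a careful person would: the job done as asked, in the order asked, and still so for the second after the job is handed in, while the arm keeps its last pose, push and grip.
It also fails if it takes over 45 s, if anything falls off the work surface, if the arm or the gripper's body presses on something with over 40 N, if the wrist force passes 120 N, or if a joint passes its speed limit or range.

## Working session

There is one attempt and no reset: what is moved stays moved. The work goes in short steps, Python scripts to look and compute and a tool call to move; the robot and the scene stay as the last step left them, time stands still between calls to the robot, and variables do not carry over. Pictures are saved under pics/ and viewed, at most 10 in all, crops included, and the job is handed in when it is done.

Besides the shell and the picture viewer there is one more tool, called after "Emit:" as name([rows], argument=value, ...), one row to a line, values as JSON. move_arm: Moves the arm, as the interface text tells. Its arguments: {"type":"object","properties":{"increments":{"type":"array"}},"required":["increments"]}

```bash
ls; mkdir -p pics; cat > h.py <<'E'
import numpy as np, cv2
from rig import bot
np.set_printoptions(precision=4,suppress=True)
def cam(name):
    m=bot.camera_model(name);K=np.array(m["intrinsics"]);D=np.array(m["D"])
    if name=="wrist":
        s=bot.read_state();T=np.eye(4);T[:3,:3]=s["tcp_rot"];T[:3,3]=s["position"]
        T=T@np.array(m["tool_from_camera"])
    else:
        R=cv2.Rodrigues(np.array(m["rvec"],float))[0];T=np.eye(4);T[:3,:3]=R.T;T[:3,3]=-R.T@np.array(m["tvec"]).ravel()
    return K,D,T
def shot(name,fn=None):
    K,D,T=cam(name);p,d=bot.capture(name)
    if fn: cv2.imwrite(fn,p[:,:,::-1])
    return p,d,K,D,T
def cloud(d,K,D,T):
    v,u=np.mgrid[:d.shape[0],:d.shape[1]]
    n=cv2.undistortPoints(np.stack([u,v],-1).reshape(-1,1,2).astype(float),K,D).reshape(-1,2)
    z=d.reshape(-1,1);c=np.hstack([n*z,z])
    w=c@T[:3,:3].T+T[:3,3];w[z[:,0]==0]=np.nan
    return w.reshape(d.shape+(3,))
def proj(P,K,D,T):
    R=T[:3,:3].T;return cv2.projectPoints(np.atleast_2d(P).astype(float),cv2.Rodrigues(R)[0],-R@T[:3,3],K,D)[0].reshape(-1,2)
E
cat > a.py <<'E'
from h import *
for c in ["top","side"]:
    p,d,K,D,T=shot(c,f"pics/{c}.png");np.savez(f"{c}.npz",p=p,d=d,K=K,D=D,T=T)
    W=cloud(d,K,D,T);print(c,"campos",T[:3,3],"z",T[:3,2])
    for l in ["gun","tool_block","nipple_tip","press","coupler_mouth","nut_driver","gouge","stamp","ink_jar"]:
        for r in bot.spot_in(l,c):
            x=np.array(r["at"]);w=T[:3,:3]@x+T[:3,3];print(l,round(r["conf"],2),w,proj(w,K,D,T)[0].round())
print(bot.read_state()["tcp_rot"])
E
python3 a.py
```

```text
pics
top campos [0.3481 0.1077 1.6477] z [ 0.1413 -0.0063 -0.9899]
gun 0.67 [0.5237 0.2048 0.1882] [234. 220.]
gun 0.67 [0.4567 0.1103 0.179 ] [266. 244.]
gun 0.27 [ 0.5712 -0.0464  0.1651] [320. 207.]
tool_block 0.96 [0.5013 0.2861 0.0695] [211. 231.]
tool_block 0.74 [0.7132 0.1249 0.0662] [264. 166.]
tool_block 0.68 [0.3713 0.5399 0.0742] [129. 270.]
nipple_tip 0.86 [ 0.5735 -0.0454  0.1676] [320. 206.]
nipple_tip 0.51 [0.5219 0.2017 0.1865] [236. 220.]
press 0.68 [ 0.5669 -0.2372  0.0947] [378. 213.]
nut_driver 0.5 [0.4859 0.3476 0.137 ] [188. 233.]
nut_driver 0.34 [0.7089 0.1239 0.0637] [264. 168.]
gouge 0.47 [0.5033 0.2812 0.1328] [210. 228.]
gouge 0.16 [ 0.5698 -0.046   0.1661] [320. 207.]
stamp 0.54 [ 0.3942 -0.2517  0.1182] [385. 268.]
ink_jar 0.53 [0.7133 0.1231 0.0656] [264. 166.]
side campos [0.0565 0.9769 1.235 ] z [ 0.3374 -0.5898 -0.7337]
gun 0.93 [0.4572 0.1208 0.129 ] [314. 240.]
gun 0.82 [0.5213 0.2229 0.1489] [273. 252.]
gun 0.62 [0.7018 0.1441 0.049 ] [234. 230.]
gun 0.46 [ 0.5646 -0.0276  0.1617] [306. 184.]
tool_block 0.82 [0.492  0.3162 0.0671] [264. 301.]
tool_block 0.59 [0.3684 0.5193 0.0688] [263. 387.]
press 0.27 [ 0.3896 -0.2483  0.1244] [391. 171.]
coupler_mouth 0.65 [0.4587 0.1159 0.0213] [312. 264.]
nut_driver 0.72 [0.4838 0.3645 0.1236] [256. 303.]
gouge 0.53 [0.499  0.2896 0.1085] [267. 283.]
stamp 0.67 [ 0.3924 -0.2465  0.1215] [390. 171.]
ink_jar 0.57 [0.7041 0.1435 0.0471] [234. 230.]
ink_jar 0.57 [0.4805 0.363  0.1233] [258. 303.]
[[-0.9401  0.3408  0.    ]
 [ 0.3408  0.9401 -0.    ]
 [-0.     -0.     -1.    ]]
```

```bash
python3 -c "
import cv2,numpy as np
a=cv2.imread('pics/top.png')[130:340,90:460];b=cv2.imread('pics/side.png')[130:420,180:460]
a=cv2.resize(a,(520,295),interpolation=3);b=cv2.resize(b,(560,580),interpolation=3)
cv2.imwrite('pics/t1.png',cv2.resize(cv2.imread('pics/top.png')[130:340,90:460],(800,454),interpolation=3));cv2.imwrite('pics/s1.png',b)"
```

```text
(no output)
```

View pics/t1.png

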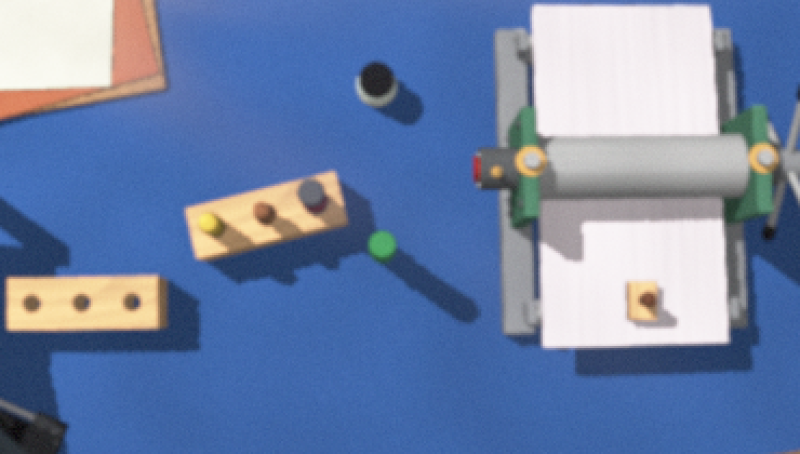

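View pics/s1.png

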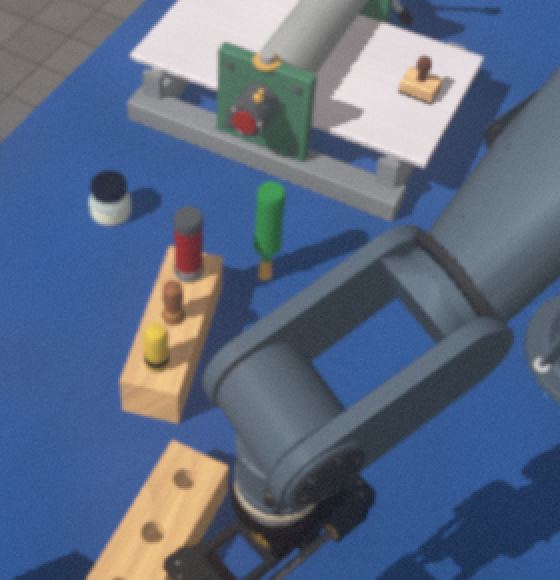

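The red gun with the dark cap is at top pixel (234,220), in the tooled block, which is also the block nearest the base. The green look-alike at (266,243) stands free on the bench and gets left alone. The other dark-capped object is the ink jar at (264,168), and the nipple is at about (320,206). The tool can only roll about vertical, so the gun will have to be tilted inside the grip. Next I'll measure the gun, bearing and press yaw from depth.

```bash
cat > b.py <<'E'
from h import *
bot.capture("top");bot.capture("side")
for c in ["top","side"]:
    z=np.load(c+".npz");p,d,K,D,T=[z[k] for k in "pdKDT"];W=cloud(d,K,D,T)
    cv2.imwrite(f"pics/{c}_c.png",p[:,:,::-1])
    hsv=cv2.cvtColor(p,cv2.COLOR_RGB2HSV)
    near=np.hypot(W[...,0]-.524,W[...,1]-.205)<.05
    cap=near&(W[...,2]>.178)
    print(c,"cap n",cap.sum(),np.nanmean(W[cap],0),np.nanmin(W[cap],0),np.nanmax(W[cap],0))
    bl=(np.hypot(W[...,0]-.5,W[...,1]-.28)<.14)&(abs(W[...,2]-.07)<.006)
    print("block rect",cv2.minAreaRect((W[bl][:,:2]*1000).astype(np.float32)))
    bed=(abs(W[...,2]-.095)<.006)&(W[...,1]<0)
    print("bed",bed.sum(),cv2.minAreaRect((W[bed][:,:2]*1000).astype(np.float32)))
    rol=(W[...,2]>.12)&(W[...,1]<-.13)&(W[...,1]>-.32)&(W[...,0]>.45)&(W[...,0]<.7)
    q=W[rol][:,:2];v=np.linalg.svd(q-q.mean(0),full_matrices=False)[2][0];print("roller dir",rol.sum(),np.degrees(np.arctan2(v[1],v[0])),q.mean(0))
    nip=(np.hypot(W[...,0]-.575,W[...,1]+.04)<.045)&(W[...,2]>.09)
    print("nip",W[nip&(W[...,2]>.15)])
    b=W[nip];np.save(c+"_bear.npy",b);print(b.shape,b.min(0),b.max(0))
E
python3 b.py
```

```text
top cap n 126 [0.5269 0.2079 0.187 ] [0.5089 0.1916 0.1788] [0.5443 0.2271 0.1963]
block rect ((507.1341247558594, 281.7030944824219), (76.11099243164062, 227.15338134765625), 15.564959526062012)
bed 9512 ((438.6107482910156, -279.79071044921875), (474.4364318847656, 803.7120361328125), 83.87266540527344)
roller dir 1852 -87.16606161842208 [ 0.5753 -0.2254]
nip [[ 0.6045 -0.0737  0.2031]
 [ 0.6017 -0.0739  0.2021]
 [ 0.6035 -0.0743  0.1747]
 ...
 [ 0.5464 -0.0597  0.1511]
 [ 0.5465 -0.0686  0.1522]
 [ 0.546  -0.0711  0.1562]]
(493, 3) [ 0.543  -0.0841  0.1336] [ 0.6045 -0.0145  0.2222]
side cap n 156 [0.5248 0.2125 0.1852] [0.5079 0.1938 0.178 ] [0.5454 0.2295 0.1928]
block rect ((506.7113037109375, 280.72235107421875), (76.99977111816406, 228.832763671875), 15.358019828796387)
bed 6779 ((912.2434692382812, -703.3440551757812), (1986.9326171875, 1434.5672607421875), 0.8276419639587402)
roller dir 1170 92.67970073786086 [ 0.5674 -0.2249]
nip [[ 0.5775 -0.0816  0.2213]
 [ 0.5816 -0.0775  0.2188]
 [ 0.581  -0.0826  0.2153]
 ...
 [ 0.5468 -0.014   0.1507]
 [ 0.5443 -0.0154  0.1507]
 [ 0.5418 -0.0168  0.1509]]
(776, 3) [ 0.5411 -0.0832  0.0905] [ 0.6062 -0.0065  0.2224]
```

```bash
python3 - <<'E'
from h import *
m=bot.camera_model("wrist");print(np.array(m["tool_from_camera"]),np.array(m["intrinsics"]))
s=bot.read_state();print(s["time_s"])
R=np.array(s["tcp_rot"]);p=np.array(s["position"])
print(p,"to gun view",R.T@(np.array([.53,.10,.36])-p)*1000)
for c in ["top","side"]:
    b=np.load(c+"_bear.npy");R2=np.array([[.9988,.048],[-.048,.9988]])
    q=b.copy();q[:,:2]=b[:,:2]@R2.T
    print(c,"press-frame y hist of x,z:")
    for y0 in np.arange(-.10,.0,.01):
        k=(q[:,1]>y0)&(q[:,1]<=y0+.01)
        if k.sum()>3:print(round(y0,3),k.sum(),q[k].min(0),q[k].max(0))
E
```

```text
[[ 0.0009 -0.971  -0.2392  0.0653]
 [ 1.      0.0007  0.0009  0.0003]
 [-0.0007 -0.2392  0.971  -0.1623]
 [ 0.      0.      0.      1.    ]] [[343.5469   0.     283.3643]
 [  0.     343.5469 211.377 ]
 [  0.       0.       1.    ]]
1.1
[0.213  0.5876 0.2225] to gun view [-464.221  -350.3338 -137.4546]
top press-frame y hist of x,z:
-0.1 84 [ 0.54   -0.0999  0.1412] [ 0.5972 -0.0902  0.2112]
-0.09 64 [ 0.5401 -0.0892  0.1445] [ 0.5974 -0.0801  0.1743]
-0.08 67 [ 0.5406 -0.0798  0.1454] [ 0.5978 -0.0701  0.1871]
-0.07 68 [ 0.5405 -0.0699  0.1459] [ 0.5979 -0.0604  0.1887]
-0.06 64 [ 0.541  -0.0599  0.1446] [ 0.5987 -0.0503  0.1742]
-0.05 58 [ 0.5437 -0.0498  0.1336] [ 0.5952 -0.0422  0.1716]
side press-frame y hist of x,z:
-0.1 140 [ 0.5394 -0.1     0.0906] [ 0.6021 -0.0902  0.2205]
-0.09 42 [ 0.5387 -0.09    0.136 ] [ 0.5914 -0.0801  0.172 ]
-0.08 46 [ 0.5387 -0.0797  0.1329] [ 0.5939 -0.0701  0.1854]
-0.07 69 [ 0.5386 -0.0696  0.139 ] [ 0.5912 -0.0605  0.1885]
-0.06 68 [ 0.5394 -0.0598  0.1196] [ 0.5953 -0.05    0.1756]
-0.05 193 [ 0.5401 -0.0499  0.1118] [ 0.5965 -0.0401  0.172 ]
-0.04 20 [ 0.5511 -0.04    0.1296] [ 0.5859 -0.0336  0.1547]
```

Emit:
move_arm([
  {"xyz":[-25,-20,-12],"roll":0,"grip":100},
  {"xyz":[-29,-23,-8],"roll":0,"grip":100},
  {"xyz":[-29,-23,-8],"roll":0,"grip":100},
  {"xyz":[-29,-23,-8],"roll":0,"grip":100},
  {"xyz":[-29,-23,-8],"roll":0,"grip":100},
])

```text
time_s: 1.52
position: [0.3078, 0.4328, 0.267]
tcp_rot: [[-0.94, 0.34, 0.0], [0.34, 0.94, 0.0], [-0.0, 0.0, -1.0]]
force: [1.1, 1.1, 0.3]
opening: 1.006
grasp_force: 0.0
```

Emit:
move_arm([
  {"xyz":[-29,-23,-5],"roll":0,"grip":100},
  {"xyz":[-29,-23,-5],"roll":0,"grip":100},
  {"xyz":[-29,-23,-5],"roll":0,"grip":100},
  {"xyz":[-29,-23,-5],"roll":0,"grip":100},
  {"xyz":[-29,-23,-5],"roll":0,"grip":100},
])

```text
time_s: 1.93
position: [0.4051, 0.2751, 0.2921]
tcp_rot: [[-0.94, 0.341, 0.001], [0.341, 0.94, 0.0], [-0.0, 0.0, -1.0]]
force: [0.3, -0.5, -0.1]
opening: 0.999
grasp_force: 0.0
```

Emit:
move_arm([
  {"xyz":[-29,-23,0],"roll":0,"grip":100},
  {"xyz":[-29,-23,0],"roll":0,"grip":100},
  {"xyz":[-29,-23,0],"roll":0,"grip":100},
  {"xyz":[-29,-23,0],"roll":0,"grip":100},
  {"xyz":[-29,-23,0],"roll":0,"grip":100},
])

```text
time_s: 2.35
position: [0.5023, 0.1174, 0.2918]
tcp_rot: [[-0.94, 0.341, 0.001], [0.341, 0.94, 0.0], [-0.0, 0.0, -1.0]]
force: [1.1, 0.4, -0.3]
opening: 1.003
grasp_force: 0.0
```

Emit:
move_arm([
  {"xyz":[-29,-23,0],"roll":0,"grip":100},
  {"xyz":[-29,-23,0],"roll":0,"grip":100},
  {"xyz":[-29,-23,0],"roll":0,"grip":100},
  {"xyz":[-29,-23,0],"roll":0,"grip":100},
  {"xyz":[-29,-23,0],"roll":-0.1,"grip":100},
])

```text
time_s: 2.77
position: [0.5994, -0.0401, 0.2916]
tcp_rot: [[-0.97, 0.244, 0.0], [0.244, 0.97, 0.0], [-0.0, 0.0, -1.0]]
force: [0.4, 0.4, -0.3]
opening: 1.0
grasp_force: 0.0
```

Emit:
move_arm([
  {"xyz":[0,0,0],"roll":-0.1,"grip":100},
  {"xyz":[0,0,0],"roll":-0.1,"grip":100},
  {"xyz":[0,0,0],"roll":-0.095,"grip":100},
  {"xyz":[0,0,0],"roll":0,"grip":100},
])

```text
time_s: 3.1
position: [0.5987, -0.0388, 0.2914]
tcp_rot: [[-0.999, -0.048, -0.0], [-0.048, 0.999, 0.0], [0.0, 0.0, -1.0]]
force: [-0.7, 0.2, -0.1]
opening: 1.002
grasp_force: 0.0
```

```bash
cat > c.py <<'E'
from h import *
import sys
n=sys.argv[1]
s=bot.read_state();print(s["time_s"],s["position"],np.array(s["tcp_rot"])[:,1],s["force"],s["qvel"])
p,d,K,D,T=shot("wrist",f"pics/w{n}.png");np.savez(f"w{n}.npz",p=p,d=d,K=K,D=D,T=T)
for l in sys.argv[2:]:
    for r in bot.spot_in(l,"wrist"):
        x=np.array(r["at"]);w=T[:3,:3]@x+T[:3,3];print(l,round(r["conf"],2),w,proj(w,K,D,T)[0].round())
E
python3 c.py 1 nipple_tip gun
```

```text
3.1 [ 0.5987 -0.0388  0.2914] [-0.048   0.9988  0.0001] [-0.6763  0.2371 -0.1027] [ 0.5699 -0.2288  0.202   0.0221 -0.0454  7.5018]
nipple_tip 0.59 [ 0.5703 -0.0405  0.1698] [282. 172.]
gun 0.74 [0.4666 0.1027 0.1657] [469.  51.]
gun 0.56 [0.5288 0.1948 0.1264] [530. 136.]
```

```bash
cat > d.py <<'E'
from h import *
import sys
from scipy.optimize import least_squares
n=sys.argv[1];z=np.load(f"w{n}.npz");p,d,K,D,T=[z[k] for k in "pdKDT"];W=cloud(d,K,D,T)
a=np.radians(2.75);Rz=np.array([[np.cos(a),np.sin(a),0],[-np.sin(a),np.cos(a),0],[0,0,1]])
Q=W@Rz.T
k=(abs(Q[...,0]-.569)<.035)&(Q[...,1]>-.098)&(Q[...,1]<-.035)&(Q[...,2]>.11)&(Q[...,2]<.2)
q=Q[k]
for it in range(3):
    m=np.ones(len(q),bool) if it==0 else abs(np.hypot(q[:,0]-c[0]-c[2]*(q[:,1]+.07),q[:,2]-c[1])-.03)<.004
    f=lambda c:np.hypot(q[m][:,0]-c[0]-c[2]*(q[m][:,1]+.07),q[m][:,2]-c[1])-.03
    c=least_squares(f,[.569,.1425,0] if it==0 else c,loss="soft_l1",f_scale=.002).x
print("bearing axis x,z,slope(rotframe)",c,m.sum(),"rms",np.sqrt(np.mean(f(c)**2)))
r=np.hypot(q[:,0]-c[0],q[:,2]-c[1]);h=q[(r>.036)&(abs(q[:,1]+.068)<.012)];rh=r[(r>.036)&(abs(q[:,1]+.068)<.012)]
print("nipple pts",len(h),"rmax",np.sort(rh)[-5:],"y",h[:,1].min(),h[:,1].max(),h[:,1].mean())
for lo,hi in[(.036,.042),(.042,.047),(.047,.056)]:
    s=(rh>lo)&(rh<hi);g=h[s]
    if s.any():print(lo,s.sum(),"lean",np.arctan2(c[0]-g[:,0],g[:,2]-c[1]).mean(),"y",g[:,1].mean(),"r",rh[s].mean())
# cheek outer face / bed points
ch=Q[(Q[...,2]>.196)&(Q[...,2]<.21)&(Q[...,1]<-.08)&(Q[...,1]>-.13)];
if len(ch):print("cheek top y",np.percentile(ch[:,1],[2,50,98]),"x",np.percentile(ch[:,0],[2,98]))
gy,gx=[int(v) for v in (sys.argv[2:4] or (172,282))]
cr=p[gy-75:gy+75,gx-95:gx+95,::-1];cv2.imwrite(f"pics/crop{n}.png",cv2.resize(cr,(760,600),interpolation=2))
E
python3 d.py 1
```

```text
bearing axis x,z,slope(rotframe) [0.571  0.1399 0.0083] 3708 rms 0.0007076315665299949
nipple pts 203 rmax [0.053  0.053  0.0531 0.0532 0.0533] y -0.07526557977317862 -0.06311335633371501 -0.06915804505991
0.036 122 lean 0.22775030799247264 y -0.06919670813907502 r 0.03734097300783028
0.047 81 lean 0.259347127118165 y -0.06909981178017993 r 0.05090209301204964
cheek top y [-0.1274 -0.1109 -0.0958] x [0.4987 0.6285]
```

View pics/crop1.png

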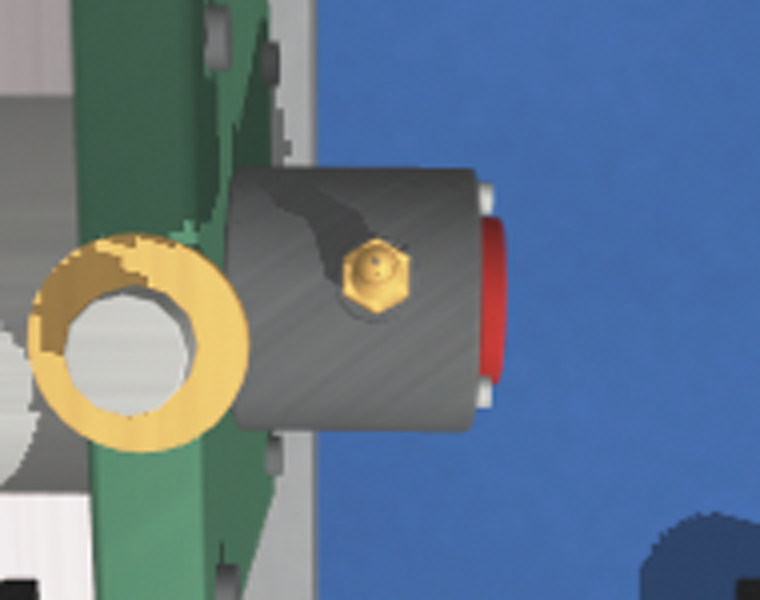

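Close crop: brass nipple head at crop (376,265), offset toward -x from the bearing's centre line (row 300). That puts the lean at about 0.26 rad and the tip near (0.561, -0.042, 0.189). Next I'll go above the gun.

Emit:
move_arm([
  {"xyz":[8.5,36,0],"roll":0,"grip":60},
  {"xyz":[8.5,36,0],"roll":0,"grip":60},
  {"xyz":[8.5,36,0],"roll":0,"grip":60},
  {"xyz":[8.5,36,0],"roll":0,"grip":60},
  {"xyz":[8.5,36,0],"roll":0,"grip":60},
])

```text
time_s: 3.67
position: [0.547, 0.1411, 0.2918]
tcp_rot: [[-0.999, -0.045, 0.0], [-0.045, 0.999, 0.0], [-0.0, 0.0, -1.0]]
force: [0.2, 1.0, 0.5]
opening: 0.705
grasp_force: 0.0
```

Emit:
move_arm([
  {"xyz":[8.5,36,0],"roll":0,"grip":60},
  {"xyz":[8.5,35,0],"roll":0,"grip":60},
  {"xyz":[0,0,0],"roll":0,"grip":60},
  {"xyz":[0,0,0],"roll":0,"grip":60},
])

```text
time_s: 4.0
position: [0.5265, 0.2116, 0.2918]
tcp_rot: [[-0.999, -0.05, 0.0], [-0.05, 0.999, -0.0], [-0.0, -0.0, -1.0]]
force: [0.2, 0.0, 0.1]
opening: 0.603
grasp_force: 0.0
```

```bash
python3 c.py 2 gun; python3 - <<'E'
from h import *
z=np.load("w2.npz");p,d,K,D,T=[z[k] for k in "pdKDT"];W=cloud(d,K,D,T)
k=(np.hypot(W[...,0]-.527,W[...,1]-.209)<.04)&(W[...,2]>.178)
print(k.sum(),W[k].mean(0),(W[k].min(0)+W[k].max(0))/2,W[k].max(0)-W[k].min(0))
print(cv2.minEnclosingCircle((W[k][:,:2]*1000).astype(np.float32)))
s=bot.read_state();print(s["position"],s["opening"])
cv2.imwrite("pics/crop2.png",p[:,:,::-1])
E
```

```text
4.0 [0.5265 0.2116 0.2918] [-0.0504  0.9987 -0.0003] [0.1997 0.0059 0.0738] [-3.0707  0.2474 -0.3119 -0.996  -0.24   -0.7698]
gun 0.78 [0.4613 0.1186 0.1754] [169. 121.]
gun 0.68 [0.5204 0.2115 0.1874] [283. 203.]
42161 [0.5039 0.2076 0.3832] [0.5193 0.2112 0.2955] [0.0546 0.0755 0.235 ]
((519.4973754882812, 211.1477813720703), 39.121524810791016)
[0.5276 0.2093 0.2917] 0.6052656726608456
```

View pics/crop2.png

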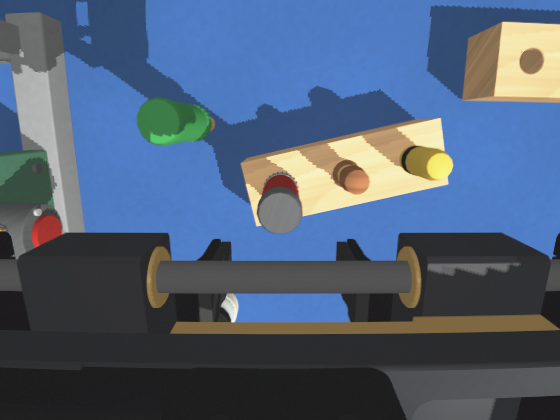

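The wrist view shows the red gun's dark cap at (280,207) between the fingers, the gouge at (353,178), the nut driver at (430,163) and the green decoy at (170,120). The choice is confirmed. I'll refine its centre with the arm settled.

```bash
python3 c.py 3; python3 - <<'E'
from h import *
z=np.load("w3.npz");p,d,K,D,T=[z[k] for k in "pdKDT"];W=cloud(d,K,D,T)
k=(np.hypot(W[...,0]-.525,W[...,1]-.209)<.04)&(W[...,2]>.183)&(W[...,2]<.195)
print(k.sum(),np.median(W[k],0),(W[k].min(0)+W[k].max(0))/2,W[k].max(0)-W[k].min(0))
print(cv2.minEnclosingCircle((W[k][:,:2]*1000).astype(np.float32)))
s=bot.read_state();R=np.array(s["tcp_rot"]);print(s["position"],R)
E
```

```text
4.1 [0.5276 0.2093 0.2917] [-0.0471  0.9989 -0.0006] [0.9689 0.1001 0.1551] [-1.6497  0.1548  0.0199  0.0926  0.0983 -0.2426]
1571 [0.5275 0.2095 0.187 ] [0.5283 0.2094 0.1863] [0.0368 0.0367 0.0066]
((528.3883666992188, 209.57789611816406), 18.66927719116211)
[0.5278 0.2088 0.2917] [[-0.9989 -0.0459  0.0005]
 [-0.0459  0.9989 -0.0005]
 [-0.0004 -0.0005 -1.    ]]
```

Emit:
move_arm([
  {"xyz":[-0.5,0.5,35],"roll":0,"grip":60},
  {"xyz":[0,0,35],"roll":0,"grip":60},
  {"xyz":[0,0,35],"roll":0,"grip":60},
  {"xyz":[0,0,35],"roll":0,"grip":60},
  {"xyz":[0,0,25.5],"roll":0,"grip":60},
])

```text
time_s: 4.57
position: [0.5274, 0.2081, 0.1234]
tcp_rot: [[-0.999, -0.044, -0.003], [-0.044, 0.999, -0.001], [0.003, -0.001, -1.0]]
force: [-0.3, -0.4, 1.0]
opening: 0.603
grasp_force: 0.0
```

Emit:
move_arm([
  {"xyz":[0,0,0],"roll":0,"grip":60},
  {"xyz":[0,0,0],"roll":0,"grip":60},
  {"xyz":[0,0,0],"roll":0,"grip":10},
  {"xyz":[0,0,0],"roll":0,"grip":10},
  {"xyz":[0,0,0],"roll":0,"grip":10},
])

```text
time_s: 4.98
position: [0.5296, 0.21, 0.1282]
tcp_rot: [[-0.999, -0.047, 0.004], [-0.047, 0.999, 0.001], [-0.004, 0.0, -1.0]]
force: [0.4, -1.5, 0.7]
opening: 0.453
grasp_force: 0.7
```

Emit:
move_arm([
  {"xyz":[0,0,0],"roll":0,"grip":10},
  {"xyz":[0,0,0],"roll":0,"grip":10},
  {"xyz":[0,0,0],"roll":0,"grip":10},
])

```text
time_s: 5.23
position: [0.5295, 0.2101, 0.128]
tcp_rot: [[-0.999, -0.048, 0.004], [-0.048, 0.999, 0.0], [-0.004, -0.0, -1.0]]
force: [0.0, -1.3, 6.7]
opening: 0.432
grasp_force: 29.9
```

Emit:
move_arm([
  {"xyz":[0,0,-9],"roll":0,"grip":10},
  {"xyz":[0,0,-15],"roll":0,"grip":10},
  {"xyz":[0,0,-15],"roll":0,"grip":10},
  {"xyz":[0,0,-15],"roll":0,"grip":10},
  {"xyz":[0,0,0],"roll":0,"grip":10},
])

```text
time_s: 5.65
position: [0.529, 0.2107, 0.1826]
tcp_rot: [[-0.999, -0.047, 0.004], [-0.047, 0.999, 0.001], [-0.004, 0.001, -1.0]]
force: [0.7, -0.5, -5.1]
opening: 0.429
grasp_force: 29.9
```

Emit:
move_arm([
  {"xyz":[4,0,0],"roll":0,"grip":10},
  {"xyz":[4,0,0],"roll":0,"grip":10},
  {"xyz":[4,0,0],"roll":0,"grip":10},
  {"xyz":[4,0,0],"roll":0,"grip":10},
  {"xyz":[4,0,0],"roll":0,"grip":10},
])

```text
time_s: 6.07
position: [0.5087, 0.2087, 0.1798]
tcp_rot: [[-0.999, -0.047, 0.002], [-0.047, 0.999, -0.001], [-0.002, -0.001, -1.0]]
force: [4.1, -1.0, -4.9]
opening: 0.43
grasp_force: 30.0
```

```bash
cat > g.py <<'E'
from h import *
import sys
s=bot.read_state();print(s["time_s"],s["position"],s["force"],s["moment"],s["opening"],s["grasp_force"])
tcp=np.array(s["position"]);R=np.array(s["tcp_rot"]);gp=tcp-.019*R[:,2]
p,d,K,D,T=shot("side",f"pics/{sys.argv[1]}.png");W=cloud(d,K,D,T)
hsv=cv2.cvtColor(p,cv2.COLOR_RGB2HSV);red=((hsv[...,0]<6)|(hsv[...,0]>172))&(hsv[...,1]>140)&(hsv[...,2]>50)
near=np.hypot(W[...,0]-gp[0],W[...,1]-gp[1])<.12
k=red&near&(W[...,2]>.05);q=W[k]
if k.sum()>20:
    from scipy.optimize import least_squares
    # fit cylinder r=19mm; axis through c0 + t*dir
    f=lambda v:(lambda u:np.linalg.norm(np.cross(q-np.array([v[0],v[1],gp[2]]),u),axis=1)-.019)(np.array([v[2],v[3],1])/np.sqrt(1+v[2]**2+v[3]**2))
    r=least_squares(f,[gp[0],gp[1],0,0],loss="soft_l1",f_scale=.002)
    v=r.x;xh=R[:2,0];yh=R[:2,1];t=v[2:]
    print("red px",k.sum(),"z",q[:,2].min(),q[:,2].max(),"axis off from grasp (tool x,y)",(v[:2]-gp[:2])@xh,(v[:2]-gp[:2])@yh,"tilt toX",np.arctan(t@xh),"toY",np.arctan(t@yh),"rms",np.sqrt(np.mean(r.fun**2)))
u,vv=proj(gp-np.array([0,0,.05]),K,D,T)[0].astype(int)
y0=max(vv-70,0);x0=max(u-80,0);cv2.imwrite(f"pics/{sys.argv[1]}.png",cv2.resize(p[y0:y0+140,x0:x0+160,::-1],(640,560),interpolation=2));print("crop origin",x0,y0)
for l in ["coupler_mouth"]:
    for r in bot.spot_in(l,"side"):
        w=T[:3,:3]@np.array(r["at"])+T[:3,3];print(l,round(r["conf"],2),w,proj(w,K,D,T)[0].round())
E
python3 g.py g1
```

```text
6.0667 [0.5087 0.2087 0.1798] [ 4.11   -1.024  -4.9474] [-0.413  -1.3569 -0.0156] 0.4296589425686186 30.0006588594988
red px 42 z 0.14462715654195524 0.25600713036756106 axis off from grasp (tool x,y) 0.0025488688838287135 0.03285015839872705 tilt toX 0.3039040679571306 toY 0.6496442320240815 rms 0.002062295780083943
crop origin 200 179
coupler_mouth 0.4 [0.5152 0.2174 0.0876] [276. 266.]
```

View pics/g1.png

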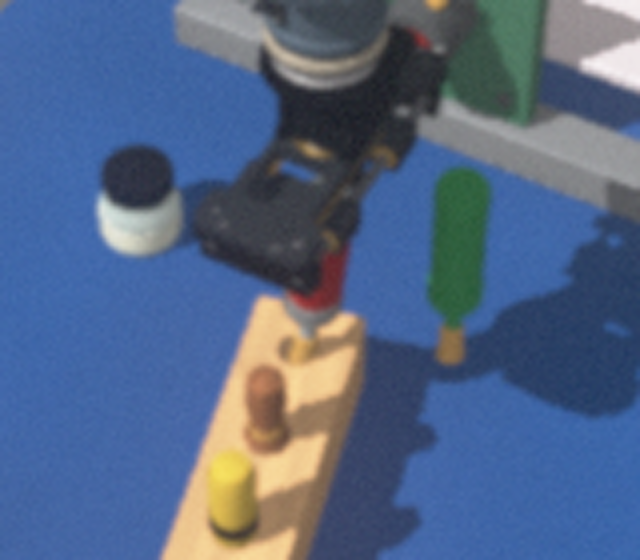

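The gun is pivoting in the grip: the coupler is at crop (297,348) against the hole's rim and the barrel leans toward the robot. I'll keep tilting it.

Emit:
move_arm([
  {"xyz":[4,0,0.5],"roll":0,"grip":10},
  {"xyz":[4,0,0.5],"roll":0,"grip":10},
  {"xyz":[4,0,0.5],"roll":0,"grip":10},
  {"xyz":[4,0,0.5],"roll":0,"grip":10},
  {"xyz":[4,0,0.5],"roll":0,"grip":10},
])

```text
time_s: 6.58
position: [0.4886, 0.2077, 0.1776]
tcp_rot: [[-0.999, -0.047, 0.001], [-0.047, 0.999, -0.001], [-0.001, -0.001, -1.0]]
force: [4.8, -2.9, -5.4]
opening: 0.433
grasp_force: 30.0
```

Emit:
move_arm([
  {"xyz":[0,0,0],"roll":0,"grip":10},
  {"xyz":[-2,0,-8],"roll":0,"grip":10},
  {"xyz":[0,0,-25],"roll":0,"grip":10},
  {"xyz":[0,0,-40],"roll":0,"grip":10},
  {"xyz":[0,0,-40],"roll":0,"grip":10},
])

```text
time_s: 7.0
position: [0.4855, 0.2084, 0.2898]
tcp_rot: [[-0.999, -0.047, -0.013], [-0.047, 0.999, -0.0], [0.013, 0.001, -1.0]]
force: [0.8, 0.3, -3.9]
opening: 0.434
grasp_force: 30.0
```

Emit:
move_arm([
  {"xyz":[0,0,0],"roll":0,"grip":10},
  {"xyz":[0,0,0],"roll":0,"grip":10},
  {"xyz":[0,0,0],"roll":0,"grip":10},
])

```text
time_s: 7.25
position: [0.4871, 0.2083, 0.2893]
tcp_rot: [[-0.999, -0.047, -0.007], [-0.047, 0.999, -0.0], [0.007, 0.0, -1.0]]
force: [-0.0, 0.6, -5.3]
opening: 0.434
grasp_force: 30.0
```

```bash
python3 g.py g2; python3 c.py 4; python3 - <<'E'
from h import *
import cv2
a=cv2.resize(cv2.imread("pics/g2.png"),(480,420));b=cv2.imread("pics/w4.png")[120:330,200:360];b=cv2.resize(b,(320,420),interpolation=2)
cv2.imwrite("pics/m2.png",np.hstack([a,b]))
E
```

```text
7.25 [0.4871 0.2083 0.2893] [-0.0373  0.6177 -5.3043] [0.0304 0.082  0.0122] 0.4337514329933555 29.99335457221605
red px 43 z 0.2544033127428065 0.35979103557454395 axis off from grasp (tool x,y) -0.0022520024312674344 0.025613389800310204 tilt toX 0.2522426738772645 toY 0.6020942709632492 rms 0.0022422033954730084
crop origin 208 154
coupler_mouth 0.54 [0.4587 0.1185 0.0213] [312. 264.]
7.35 [0.4872 0.208  0.2881] [-0.0472  0.9989 -0.0005] [-0.0933 -0.5006 -4.6516] [-0.1797  0.5062 -0.4929 -0.1905 -0.7718  0.0032]
```

View pics/m2.png

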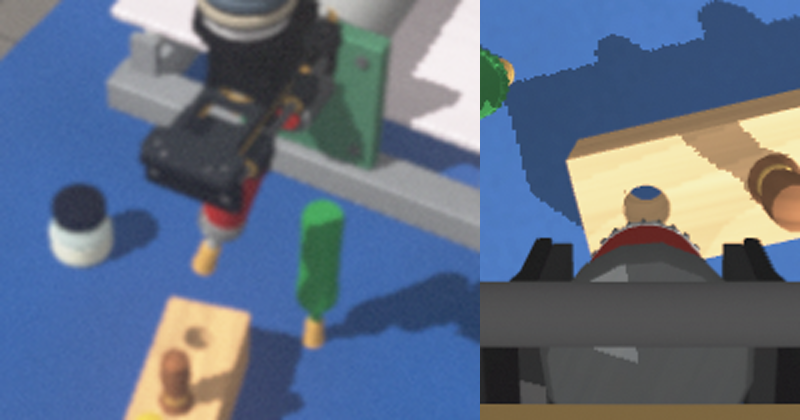

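Side view: the gun is gripped and leaning, with the brass coupler free above the block at composite (205,258). I'll measure its tilt and length from the depth points below the fingertips.

```bash
cat > t.py <<'E'
from h import *
from scipy.optimize import least_squares
import sys
s=bot.read_state();R=np.array(s["tcp_rot"]);tcp=np.array(s["position"]);print(s["time_s"],tcp,s["force"])
for c in ["side","top"]:
    p,d,K,D,T=shot(c);W=cloud(d,K,D,T)
    Q=(W-tcp)@R; Q[...,2]+=.019   # tool frame, origin at grasp point
    hsv=cv2.cvtColor(p,cv2.COLOR_RGB2HSV)
    k=(Q[...,2]>.026)&(Q[...,2]<.17)&(abs(Q[...,1])<.03)&(abs(Q[...,0]+.26*Q[...,2])<.04)
    if k.sum()<20: print(c,"few",k.sum());continue
    h=hsv[k];q=Q[k];w=W[k]
    red=((h[:,0]<6)|(h[:,0]>172))&(h[:,1]>130);br=(h[:,0]>12)&(h[:,0]<28)&(h[:,1]>110)
    fx=lambda v:(np.array([v[1],v[2],0]),np.array([-np.sin(v[0]),v[3],np.cos(v[0])]))
    def res(v,q,r):
        o,u=fx(v);u=u/np.linalg.norm(u);return np.linalg.norm(np.cross(q-o,u),axis=1)-r
    F=lambda v:np.r_[res(v,q[red],.019),res(v,q[br],.010),(v[1])/.0015*.002,v[2]/.002*.002,v[3]/.02*.002]
    r=least_squares(F,[.26,0,0,0],loss="soft_l1",f_scale=.002);o,u=fx(r.x)
    t=(q-o)@u
    print(c,"n",red.sum(),br.sum(),"tilt,ox,oy,yslope",r.x,"rms",np.sqrt(np.mean(r.fun**2)),"brass t",np.sort(t[br])[[0,1,-3,-2,-1]] if br.sum()>4 else"","red max",np.sort(t[red])[-4:] if red.sum()>4 else "")
    o2,u2=np.zeros(3),None
E
python3 t.py
```

```text
7.4 [0.4876 0.208  0.2881] [-0.0825 -0.0545 -4.5497]
side n 44 35 tilt,ox,oy,yslope [ 0.2552 -0.0001 -0.0003 -0.0111] rms 0.001476963593617334 brass t [0.1057 0.109  0.1355 0.1359 0.1383] red max [0.0525 0.0526 0.0551 0.0552]
top few 0
```

Emit:
move_arm([
  {"xyz":[0,-10,-26],"roll":0,"grip":10},
  {"xyz":[-4,-35,-10],"roll":0,"grip":10},
  {"xyz":[-4,-35,0],"roll":0,"grip":10},
  {"xyz":[-4,-35,0],"roll":0,"grip":10},
  {"xyz":[-4,-35,0],"roll":0,"grip":10},
])

```text
time_s: 7.92
position: [0.5125, 0.0581, 0.3259]
tcp_rot: [[-0.999, -0.048, -0.002], [-0.048, 0.999, 0.0], [0.002, 0.0, -1.0]]
force: [0.5, -0.3, -5.3]
opening: 0.43
grasp_force: 30.0
```

Emit:
move_arm([
  {"xyz":[-4,-35,0],"roll":0,"grip":10},
  {"xyz":[-1,-35,0],"roll":0,"grip":10},
  {"xyz":[0,-22,0],"roll":0,"grip":10},
  {"xyz":[0,-11.5,0],"roll":0,"grip":10},
  {"xyz":[0,0,0],"roll":0,"grip":10},
])

```text
time_s: 8.33
position: [0.5229, -0.0463, 0.3256]
tcp_rot: [[-0.999, -0.044, -0.002], [-0.044, 0.999, -0.0], [0.002, -0.0, -1.0]]
force: [0.4, -0.5, -4.2]
opening: 0.43
grasp_force: 30.0
```

Emit:
move_arm([
  {"xyz":[0,0,0],"roll":0,"grip":10},
  {"xyz":[0,0,0],"roll":0,"grip":10},
  {"xyz":[0,0,0],"roll":0,"grip":10},
])

```text
time_s: 8.58
position: [0.5225, -0.0423, 0.3263]
tcp_rot: [[-0.999, -0.049, -0.001], [-0.049, 0.999, 0.001], [0.001, 0.001, -1.0]]
force: [0.4, -0.0, -4.9]
opening: 0.431
grasp_force: 30.0
```

```bash
python3 t.py; cat > n.py <<'E'
from h import *
import sys
s=bot.read_state();R=np.array(s["tcp_rot"]);tcp=np.array(s["position"])
th,L=.255,.139
mouth=tcp+R@np.array([-L*np.sin(th),0,-.019+L*np.cos(th)]);tip=np.array([.5606,-.0423,.189])
a=np.radians(2.6);n=np.array([-np.sin(.26)*np.cos(a),-np.sin(.26)*np.sin(a),np.cos(.26)])
print("mouth",mouth,"tip",tip)
tiles=[]
for c in ["side","top"]:
    p,d,K,D,T=shot(c)
    for lab in ["nipple_tip","coupler_mouth"]:
        for r in bot.spot_in(lab,c):
            w=T[:3,:3]@np.array(r["at"])+T[:3,3];print(c,lab,round(r["conf"],2),w)
    pts=proj(np.array([tip,tip-.021*n,tip-.051*n,mouth,tcp-.019*R[:,2]]),K,D,T);print(c,pts.round(1))
    x,y=pts[0].astype(int);x0,y0=x-40,y-35
    im=cv2.resize(p[y0:y0+60,x0:x0+80,::-1],(800,600),interpolation=cv2.INTER_CUBIC) if c=="side" else None
    if im is not None:
        for q,col in zip(pts[:4],[(255,255,0),(255,0,255),(255,255,255),(0,255,0)]):
            cv2.drawMarker(im,tuple(((q-[x0,y0]+.5)*10).astype(int)),col,cv2.MARKER_CROSS,14,2)
        cv2.imwrite(f"pics/{sys.argv[1]}.png",im)
E
python3 n.py n1
```

```text
8.5833 [ 0.5225 -0.0423  0.3263] [ 0.3997 -0.0457 -4.9086]
side n 59 62 tilt,ox,oy,yslope [ 0.3013  0.0028 -0.0003 -0.0146] rms 0.005561178143760237 brass t [0.106  0.1065 0.1731 0.1763 0.1767] red max [0.0541 0.0551 0.0552 0.0585]
top few 0
mouth [ 0.5577 -0.0408  0.211 ] tip [ 0.5606 -0.0423  0.189 ]
side nipple_tip 0.62 [ 0.5645 -0.0276  0.1605]
side coupler_mouth 0.43 [ 0.5501 -0.0335  0.2378]
side coupler_mouth 0.41 [0.4813 0.3632 0.1231]
side [[310.1 174.5]
 [308.1 179.2]
 [305.3 185.6]
 [311.1 169.4]
 [325.6 135.3]]
top [[319.6 209.4]
 [318.8 208.5]
 [317.7 207.4]
 [319.8 209.2]
 [325.8 215.2]]
```

View pics/n1.png

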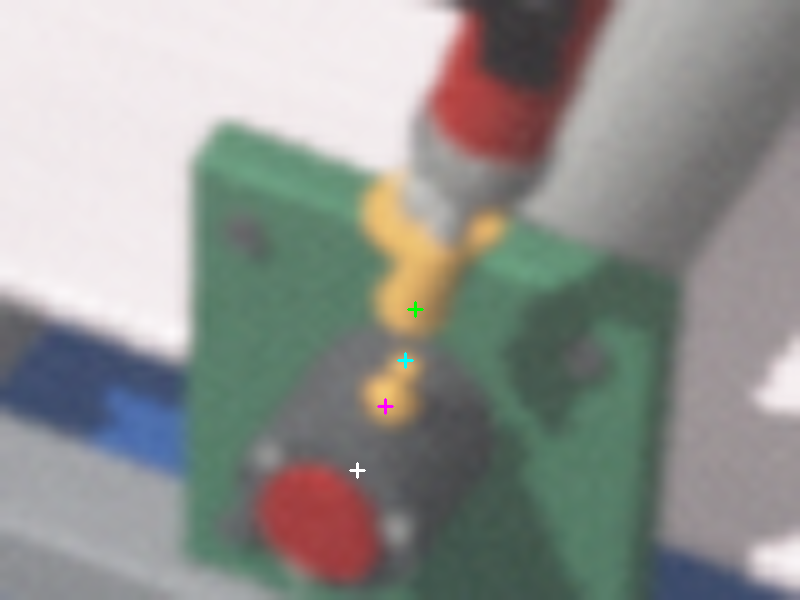

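The projected tip (cyan, 405,360) lies on the nipple head at (403,362). The mouth (green) is within about 1 px of the coupler's end, and the gun's and nipple's axes are parallel in the view. I'll correct by a couple of millimetres and start advancing along the axis.

Emit:
move_arm([
  {"xyz":[2.2,-1.3,0],"roll":0,"grip":10},
  {"xyz":[-1.3,0,4.8],"roll":0,"grip":10},
  {"xyz":[-1.3,0,4.8],"roll":0,"grip":10},
  {"xyz":[-1.0,0,3.9],"roll":0,"grip":10},
  {"xyz":[0,0,0],"roll":0,"grip":10},
])

```text
time_s: 9.4
position: [0.5239, -0.0451, 0.3117]
tcp_rot: [[-0.999, -0.047, -0.002], [-0.047, 0.999, 0.001], [0.002, 0.001, -1.0]]
force: [0.4, 0.1, -4.1]
opening: 0.428
grasp_force: 30.0
```

Emit:
move_arm([
  {"xyz":[0,0,0],"roll":0,"grip":10},
  {"xyz":[0,0,0],"roll":0,"grip":10},
  {"xyz":[0,0,0],"roll":0,"grip":10},
  {"xyz":[0,0,0],"roll":0,"grip":10},
])

```text
time_s: 9.73
position: [0.5245, -0.0452, 0.3133]
tcp_rot: [[-0.999, -0.047, 0.0], [-0.047, 0.999, -0.0], [-0.0, -0.0, -1.0]]
force: [-0.2, -0.1, -3.7]
opening: 0.429
grasp_force: 30.0
```

```bash
python3 n.py n2; python3 -c "
from h import *
s=bot.read_state();print(s['position'],s['force'],s['moment'])"
```

```text
mouth [ 0.5596 -0.0436  0.1978] tip [ 0.5606 -0.0423  0.189 ]
side nipple_tip 0.95 [ 0.5662 -0.029   0.161 ]
side coupler_mouth 0.64 [0.4584 0.1166 0.0207]
side coupler_mouth 0.63 [ 0.5496 -0.0341  0.2195]
side [[310.1 174.5]
 [308.1 179.2]
 [305.3 185.6]
 [310.8 172.1]
 [325.1 138.5]]
top nipple_tip 0.22 [0.4834 0.3485 0.1365]
top coupler_mouth 0.56 [0.5019 0.2814 0.1296]
top [[319.6 209.4]
 [318.8 208.5]
 [317.7 207.4]
 [320.3 209.3]
 [326.2 215.3]]
[ 0.5244 -0.0452  0.3131] [-0.7668 -0.3409 -4.4483] [-0.0171  0.0718 -0.058 ]
```

View pics/n2.png

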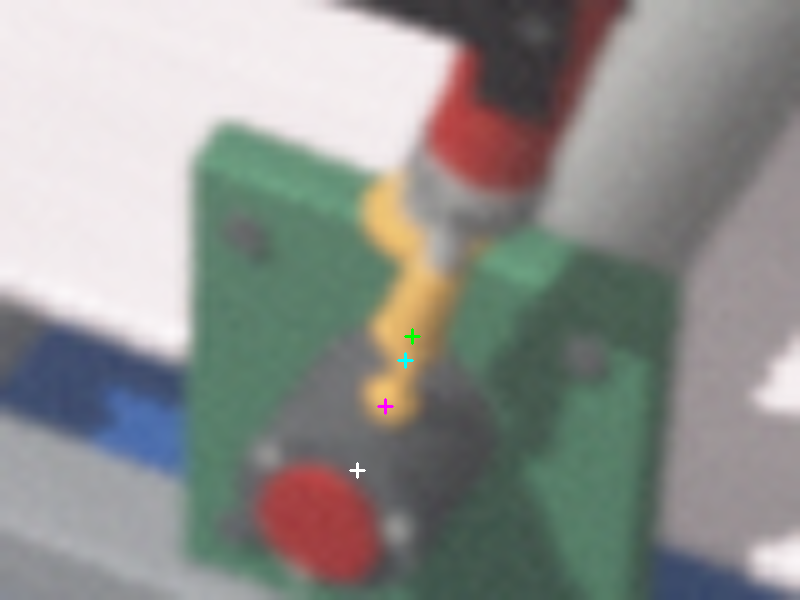

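The coupler's end at about (403,348) is centred over the nipple head at (403,362). I'll make a small trim, then push on in fine steps while watching the force.

Emit:
move_arm([
  {"xyz":[1.0,0.8,0],"roll":0,"grip":10},
  {"xyz":[-1.0,0,3.9],"roll":0,"grip":10},
  {"xyz":[-1.0,0,3.9],"roll":0,"grip":10},
  {"xyz":[-0.8,0,2.9],"roll":0,"grip":10},
  {"xyz":[0,0,0],"roll":0,"grip":10},
])

```text
time_s: 10.45
position: [0.5257, -0.0442, 0.3013]
tcp_rot: [[-0.999, -0.047, -0.002], [-0.047, 0.999, 0.001], [0.002, 0.001, -1.0]]
force: [0.0, -0.6, -4.8]
opening: 0.429
grasp_force: 30.0
```

Emit:
move_arm([
  {"xyz":[-0.8,0,2.9],"roll":0,"grip":10},
  {"xyz":[0,0,0],"roll":0,"grip":10},
  {"xyz":[0,0,0],"roll":0,"grip":10},
])

```text
time_s: 10.7
position: [0.5263, -0.0443, 0.2995]
tcp_rot: [[-0.999, -0.047, -0.002], [-0.047, 0.999, -0.0], [0.002, -0.0, -1.0]]
force: [-2.8, -0.6, -2.0]
opening: 0.433
grasp_force: 30.0
```

Emit:
move_arm([
  {"xyz":[1.2,0,0],"roll":0,"grip":10},
  {"xyz":[0,0,0],"roll":0,"grip":10},
  {"xyz":[-0.6,0,1.9],"roll":0,"grip":10},
  {"xyz":[0,0,0],"roll":0,"grip":10},
  {"xyz":[0,0,0],"roll":0,"grip":10},
])

```text
time_s: 11.12
position: [0.5265, -0.0443, 0.2976]
tcp_rot: [[-0.999, -0.047, 0.0], [-0.047, 0.999, -0.0], [-0.0, -0.0, -1.0]]
force: [-1.1, -0.3, -1.8]
opening: 0.43
grasp_force: 30.0
```

Emit:
move_arm([
  {"xyz":[-0.6,0,1.9],"roll":0,"grip":10},
  {"xyz":[0,0,0],"roll":0,"grip":10},
  {"xyz":[0,0,0],"roll":0,"grip":10},
])

```text
time_s: 11.37
position: [0.527, -0.0442, 0.2947]
tcp_rot: [[-0.999, -0.047, -0.0], [-0.047, 0.999, 0.0], [0.0, 0.0, -1.0]]
force: [0.3, 0.3, -6.2]
opening: 0.432
grasp_force: 30.0
```

Emit:
move_arm([
  {"xyz":[-0.5,0,1.9],"roll":0,"grip":10},
  {"xyz":[0,0,0],"roll":0,"grip":10},
  {"xyz":[0,0,0],"roll":0,"grip":10},
])

```text
time_s: 11.62
position: [0.5273, -0.0441, 0.2927]
tcp_rot: [[-0.999, -0.047, -0.001], [-0.047, 0.999, 0.001], [0.001, 0.001, -1.0]]
force: [1.1, -0.2, -10.0]
opening: 0.428
grasp_force: 30.0
```

Emit:
move_arm([
  {"xyz":[-0.5,0,1.9],"roll":0,"grip":10},
  {"xyz":[0,0,0],"roll":0,"grip":10},
  {"xyz":[0,0,0],"roll":0,"grip":10},
])

```text
time_s: 11.87
position: [0.5277, -0.0442, 0.2919]
tcp_rot: [[-0.999, -0.047, -0.001], [-0.047, 0.999, -0.0], [0.001, -0.0, -1.0]]
force: [-1.0, -0.5, -5.9]
opening: 0.431
grasp_force: 30.0
```

Emit:
move_arm([
  {"xyz":[-0.5,0,1.9],"roll":0,"grip":10},
  {"xyz":[0,0,0],"roll":0,"grip":10},
  {"xyz":[0,0,0],"roll":0,"grip":10},
])

```text
time_s: 12.12
position: [0.5282, -0.0443, 0.2914]
tcp_rot: [[-0.999, -0.047, 0.0], [-0.047, 0.999, -0.001], [-0.0, -0.001, -1.0]]
force: [-4.9, 0.0, 5.2]
opening: 0.43
grasp_force: 30.0
```

The force dipped to a pull and then rose to about 10 N with hardly any further travel, so the coupler has snapped on and seated. TCP geometry also puts the seat within 1 mm of the tip. Now the stroke.

Emit:
move_arm([
  {"xyz":[0.6,0,0],"roll":0,"grip":10},
  {"xyz":[-0.8,0,2.9],"roll":0,"grip":10},
  {"xyz":[-0.8,0,2.9],"roll":0,"grip":10},
  {"xyz":[0,0,0],"roll":0,"grip":10},
  {"xyz":[0,0,0],"roll":0,"grip":10},
])

```text
time_s: 12.53
position: [0.5296, -0.0442, 0.2854]
tcp_rot: [[-0.999, -0.047, 0.001], [-0.047, 0.999, -0.0], [-0.001, -0.001, -1.0]]
force: [-5.2, 0.5, 6.9]
opening: 0.427
grasp_force: 30.0
```

```bash
cat > f.py <<'E'
from h import *
s=bot.read_state();print(s["time_s"],s["position"],s["force"],s["moment"])
tip=np.array([.5606,-.0423,.189]);gp=np.array(s["position"])+[0,0,.019];v=gp-tip
print("dist grasp-tip",np.linalg.norm(v),"lean",np.arctan2(-v[0],v[2]),"axial F",(np.array(s["force"])+[0,0,5])@v/np.linalg.norm(v))
E
python3 f.py
```

```text
12.5333 [ 0.5296 -0.0442  0.2854] [-5.1913  0.5427  6.8552] [0.0869 1.0692 0.0827]
dist grasp-tip 0.11952110067938335 lean 0.2624946859301589 axial F 12.785842105301118
```

Emit:
move_arm([
  {"xyz":[0.5,0,0],"roll":0,"grip":10},
  {"xyz":[-0.8,0,2.9],"roll":0,"grip":10},
  {"xyz":[-0.8,0,2.9],"roll":0,"grip":10},
  {"xyz":[0,0,0],"roll":0,"grip":10},
  {"xyz":[0,0,0],"roll":0,"grip":10},
])

```text
time_s: 12.95
position: [0.5309, -0.0442, 0.2802]
tcp_rot: [[-0.999, -0.047, 0.002], [-0.047, 0.999, -0.001], [-0.002, -0.001, -1.0]]
force: [-5.9, 0.4, 9.5]
opening: 0.429
grasp_force: 30.0
```

Emit:
move_arm([
  {"xyz":[-0.8,0,2.9],"roll":0,"grip":10},
  {"xyz":[0,0,0],"roll":0,"grip":10},
  {"xyz":[0,0,0],"roll":0,"grip":10},
])

```text
time_s: 13.2
position: [0.5316, -0.0442, 0.2775]
tcp_rot: [[-0.999, -0.047, 0.002], [-0.047, 0.999, -0.001], [-0.002, -0.001, -1.0]]
force: [-6.5, 0.1, 11.8]
opening: 0.427
grasp_force: 30.0
```

```bash
python3 f.py
```

```text
13.2 [ 0.5316 -0.0442  0.2775] [-6.539   0.0668 11.8335] [ 0.2001  1.2145 -0.0196]
dist grasp-tip 0.1113763423146974 lean 0.2637722607974056 axial F 17.952561472998063
```

Emit:
move_arm([
  {"xyz":[-0.4,0,1.9],"roll":0,"grip":10},
  {"xyz":[0,0,0],"roll":0,"grip":10},
  {"xyz":[0,0,0],"roll":0,"grip":10},
])

```text
time_s: 13.45
position: [0.532, -0.0441, 0.2758]
tcp_rot: [[-0.999, -0.047, 0.002], [-0.047, 0.999, -0.001], [-0.002, -0.001, -1.0]]
force: [-5.9, 0.6, 12.1]
opening: 0.43
grasp_force: 30.0
```

Emit:
move_arm([
  {"xyz":[-0.3,0,1.5],"roll":0,"grip":10},
  {"xyz":[0,0,0],"roll":0,"grip":10},
  {"xyz":[0,0,0],"roll":0,"grip":10},
])

```text
time_s: 13.7
position: [0.5322, -0.0441, 0.2754]
tcp_rot: [[-0.999, -0.048, 0.002], [-0.048, 0.999, -0.001], [-0.002, -0.001, -1.0]]
force: [-8.9, 1.2, 16.8]
opening: 0.433
grasp_force: 30.0
```

```bash
python3 f.py
```

```text
13.7 [ 0.5322 -0.0441  0.2754] [-8.8634  1.1715 16.802 ] [ 0.2591  1.5131 -0.0049]
dist grasp-tip 0.10915630540226245 lean 0.2631378903521439 axial F 23.33396147268021
```

Travel stalled and the force jumped from about 18 to 23 N, so this is the end of the stroke. One last look before handing in.

```bash
sed -i 's/<.17)/<.085)/' t.py; python3 t.py; sed -i 's/L=.255,.139/L=.263,.123/' n.py; sed -i 's/x0,y0=x-40,y-35/x0,y0=x-40,y-45/' n.py; python3 n.py n3 | head -1; python3 f.py
```

```text
13.7 [ 0.5322 -0.0441  0.2754] [-8.8634  1.1715 16.802 ]
side n 53 0 tilt,ox,oy,yslope [ 0.2327 -0.0001 -0.0004 -0.009 ] rms 0.001846095970539916 brass t  red max [0.0528 0.0529 0.0543 0.0557]
top few 0
mouth [ 0.5644 -0.0428  0.1757] tip [ 0.5606 -0.0423  0.189 ]
14.1 [ 0.5322 -0.0441  0.2754] [-7.1019  0.7176 17.035 ] [0.2831 1.6619 0.0194]
dist grasp-tip 0.10915936572888717 lean 0.26340421241345513 axial F 23.108834051042262
```

View pics/n3.png

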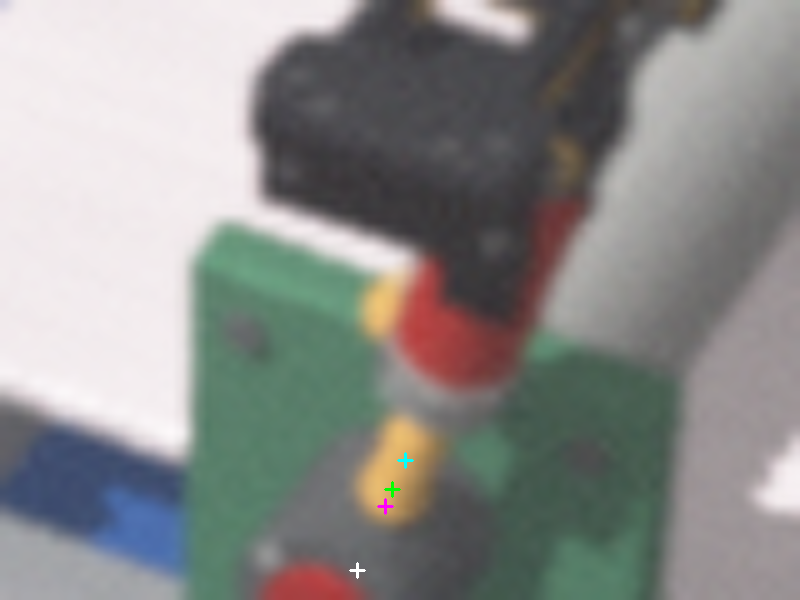

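The coupler at (395,475) covers the nipple, the collar is right down on it, and the barrel is in line. The grip hasn't slipped and the force is steady at about 23 N, so I'm handing in.

```bash
python3 -c "
from rig import bot
print(bot.hand_in())"
```

```text
the job is handed in; nothing more can be done
None
```

The job is handed in at about 14 s on the robot's clock: the red grease gun is snapped onto the nipple, pushed to the end of its stroke (about 23 N) and held in line, and the other items were left alone; the verdict was not returned.

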